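Pin the rocker platform level

TASK

Lock the culture rocker so that its dishes can be lifted off later: bring its tilted tray level and push the lock pin fully home through the fork and the tray's tongue, going in on the side of the fork nearer the pin's parking hole. The pin is parked upright in the rocker's front deck but goes in level, so draw it out, lay it flat on the clear bench, let go, and take it again by its handle to put it in. Leave the bottle and the small can beside the rocker where they stand.

Things in the scene. Friction and masses are not known exactly. Their poses are not given: they have to be found in the camera images.
- rocker: small bench rocker for culture dishes, fixed to the bench: white base 185 x 150 x 52 mm (its x, y, z), origin at the centre of its underside, x to its back (away from the robot), y to its left, z up. The front 65 mm of its top is an aluminium deck at z 52. Behind, a rimmed tray 114 x 144 mm rocks about an axis along y at x +35, z 66; two lidded dishes are fixed on it, up to z 94
- park_hole (a point): mouth of the pin's parking hole in the deck, at (-61.5, -50, +52) mm from the rocker's origin: 13 mm wide, 46 mm deep, straight down
- lock_mouth (a point): where the pin goes in: hole centre on the outer face of the fork's right lug, at (-65, +15, +100) mm from the rocker's origin, axes as the rocker's; the pin enters along +y. The steel fork on the deck has two 8 mm thick rounded lugs (22 to 26 mm wide, top at z 113) at y +15..23 and +37..45, each with a 13 mm hole along y. The pin passes 30 mm of fork
- tongue_eye (a point): centre of the 13 mm eye at the end of the tongue, a 10 mm thick steel arm on the tray's front edge that swings up and down between the fork's lugs. With the tray level it lies 15 mm along y from lock_mouth, in line with both holes
- platform (a joint): tilt of the tray in rad: 0 level (eye in line with the fork), positive with the front edge and tongue up; range -0.27 to 0.27; stiff, it stays where it is left and is pushed with about 5 N at the rim
- front_rim (a point): a point on top of the tray's 3 mm thick front rim, on the right of the tongue, where it can be pressed down; it turns with the tray. With the tray level it lies at (-20.5, -35, +86) mm from the rocker's origin
- lock_pin: steel shank 10 mm thick, 44 mm long, its last 9 mm tapered to a 4 mm nose; collar 14 mm across, 4 mm high; flat black handle 26 mm wide (its x), 14 thick (its y). Origin: centre of the shoulder where the shank leaves the collar; handle from 4 to 32 mm along its +z, shank along its -z. Starts upright in the parking hole, shoulder on the deck; laid on the bench it rests flat on the handle
- pin_nose (a point): the tip of the pin, 44 mm from its shoulder
- oil_bottle: bystander: small clear bottle with black cap, 38 mm wide, 84 mm tall, origin at the centre of its base
- objective_can: bystander: black canister, 37 mm wide, 45 mm tall, origin at the centre of its base
Mind the look-alikes: they are no part of the job. What is shaped like the lock_pin but blue is not meant.

How it is judged:
By the outcome, as a careful person would: the job done as asked, in the order asked, and still so for the second after the job is handed in, with the robot touching nothing.
It also fails if it takes over 72 s, if anything falls off the work surface, if the arm or the gripper's body presses on something with over 40 N, if the wrist force passes 120 N, or if a joint passes its speed limit or range.

ROBOT

A 6-joint arm with a two-finger parallel gripper is mounted at the origin on a cart in front of the work surface, level with it; the furniture and walls round the work are solid. World frame = base frame: x ahead of the robot, y to its left, z up, the work surface at z = 0. Lengths are in m, angles in rad, forces in N, time in s.
With the tool pointing down it reaches from about 0.35 to 0.8 m from the base axis. Payload 7.3 kg.
Tool frame: the origin (TCP) lies on the mounting face of the last link; the fingertips stand ctrl.tip_reach ahead of it and the grasp point (between the pads) lies 155 mm ahead of it (ctrl.tip_reach is the distance from the TCP to the fingertips, in m); z points along the fingers, y is the line along which they close (so a half turn about z gives the same grasp; the last joint's range is limited). The gripper opens to 85 mm and grips with 20 to 120 N. Pads are 22 mm wide; open, the fingers measure 114 mm over their backs; the gripper's body (76 mm by 85 mm) begins 54 mm behind the grasp point. The pads swing forward as they close: fully open they stand 13 mm farther back than shut.
Start: joints at [1.201, 0.342, 1.524, -0, 1.275, -0.146], TCP at [0.116, 0.512, 0.405] pointing down, gripper open.
Joint ranges: [-2.53, 2.53], [-0.77, 2.02], [0.04, 2.7], [-1, 4.14], [0.28, 2.66], [-3.11, 3.11]. Speed limits (rad/s): [2.57, 2.57, 3.14, 3.14, 3.14, 3.14].

INTERFACE

Orientations are given as a rotation vector (axis times angle).
In Python, from bench import ctrl gives the robot as it stands. Calls block until the motion is done:
- ctrl.movep(position, orientation): joint-space move of the TCP to a pose.
- ctrl.move_straight(position, rotation=None, v=0.15): straight line of the TCP; rotation=None keeps the orientation; v is the mean speed in m/s.
- ctrl.movej(angles): joint-space move.
- ctrl.grip(opening, force=None): finger opening in m; force is the grip in N (None keeps the last); returns when the fingers have stopped.
- ctrl.wait(seconds).
- ctrl.solve_ik(position, orientation): joint angles nearest the present ones, or None.
- ctrl.sense(): the state.
- ctrl.capture(name): name is "scene" or "top"; returns the picture (480x640x3 uint8, red, green, blue); there is no depth.
- ctrl.calibration(name): a dict with "fovy" (degrees; the focal length in pixels is half the picture's height over the tangent of half this angle, whatever the lens; pixels are square), "cx", "cy" (the principal point, pixels), "extrinsics" (4x4, takes a point from camera to world coordinates). Camera axes: x right, y down, z forward; pixel columns grow to the right and rows downward; lengths in m; the calibration is good to about 2 mm. A picture is of the moment at which its call begins. calibration takes no time and is no camera call.
A pose or a line that the arm cannot do raises ctrl.IKError and nothing moves.
- ctrl.sign_off(): hands the job in; it is judged then, once.
The state is a dict: "time_s": time; "joints": joint angles; "dq": joint speeds; "effort": joint torques, N m; "eef_pos": TCP position; "ee_rot": TCP orientation; "ft_force": force on the tool from outside, world axes, zero at the start; "wrist_torque": the same for the moment, N m; "gripper_width": finger opening in m; "finger_force": force on a finger pad.
Only numpy, scipy, OpenCV 4.12 (cv2) and the standard library are available. Lean on these libraries where they do the work, as an engineer would, in place of code of your own. Each camera call takes 0.05 s, during which the arm holds its last target. There are 200 camera calls.

## Working session

There is one attempt and no reset: what is moved stays moved. The work goes in short steps, each a Python script; the robot and the scene stay as the last script left them, time stands still between calls to the robot, and variables do not carry over. Pictures are saved under pics/ and viewed, at most 10 in all, crops included, and the job is handed in when it is done.

```bash
ls; mkdir -p pics; python3 - <<'E'
from bench import ctrl
import cv2
for n in("scene","top"):
    cv2.imwrite(f"pics/{n}0.png",ctrl.capture(n)[:,:,::-1]); print(n,ctrl.calibration(n))
s=ctrl.sense();print(s,ctrl.tip_reach)
E
```

```text
pics
scene {'fovy': 52.303029356013845, 'cx': 320.3348602189171, 'cy': 241.8939711135537, 'extrinsics': array([[ 0.66597692, -0.37613483,  0.64420286, -0.06999596],
       [-0.74596968, -0.33810388,  0.5737726 , -0.5771988 ],
       [ 0.00199163, -0.86267511, -0.50575457,  0.57155029],
       [ 0.        ,  0.        ,  0.        ,  1.        ]])}
top {'fovy': 47.685072852982906, 'cx': 318.83152739379483, 'cy': 232.99458634033124, 'extrinsics': array([[ 0.02434589, -0.98774362,  0.15417465,  0.41532615],
       [-0.99969649, -0.02347312,  0.00747901, -0.0448633 ],
       [-0.00376839, -0.15430994, -0.9880153 ,  1.0418185 ],
       [ 0.        ,  0.        ,  0.        ,  1.        ]])}
{'time_s': 0.1, 'joints': array([ 1.20102529e+00,  3.42621440e-01,  1.52492492e+00, -2.64217689e-06,
        1.27543681e+00, -1.45982344e-01]), 'dq': array([-1.20558321e-03, -1.68319361e-03, -2.21279893e-03, -9.06709383e-04,
        1.97967953e-03, -7.10984368e-05]), 'effort': array([ 1.74074557e-03, -4.34448767e+01, -2.46486300e+01, -1.56761398e-04,
        4.69648337e-03,  3.51655490e-05]), 'eef_pos': array([0.11643226, 0.51179098, 0.40411051]), 'ee_rot': array([-3.50752774e-01, -3.12159571e+00,  2.11277593e-03]), 'ft_force': array([-0.47485093, -0.11664196,  0.14574695]), 'wrist_torque': array([-0.04556634, -0.02408117,  0.0193058 ]), 'finger_force': 0.0, 'gripper_width': 0.08536059124561646} 0.1734
```

View pics/scene0.png

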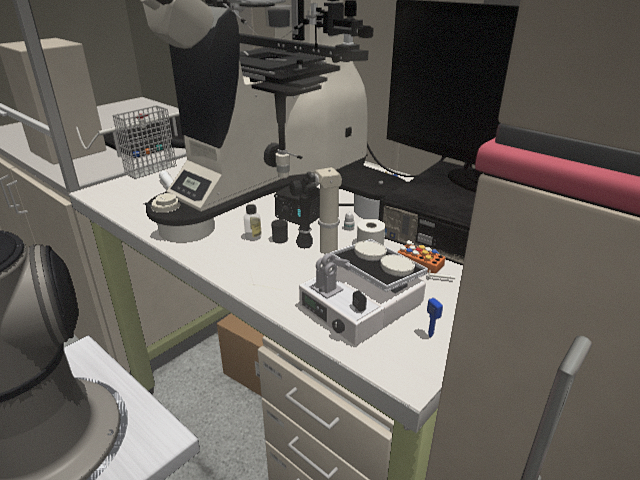

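View pics/top0.png

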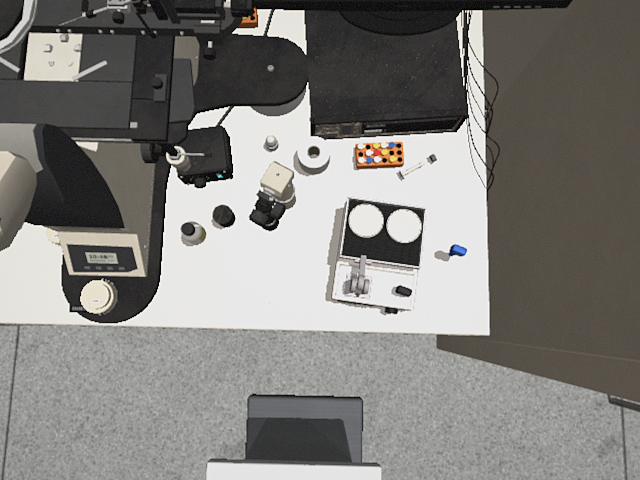

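```bash
python3 - <<'E'
import cv2
a=cv2.imread("pics/scene0.png")[225:350,290:450];b=cv2.imread("pics/top0.png")[192:317,325:475]
cv2.imwrite("pics/sc.png",cv2.resize(a,None,fx=4.8,fy=4.8,interpolation=cv2.INTER_CUBIC))
cv2.imwrite("pics/tc.png",cv2.resize(b,None,fx=4.8,fy=4.8,interpolation=cv2.INTER_CUBIC))
E
```

```text
(no output)
```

View pics/sc.png

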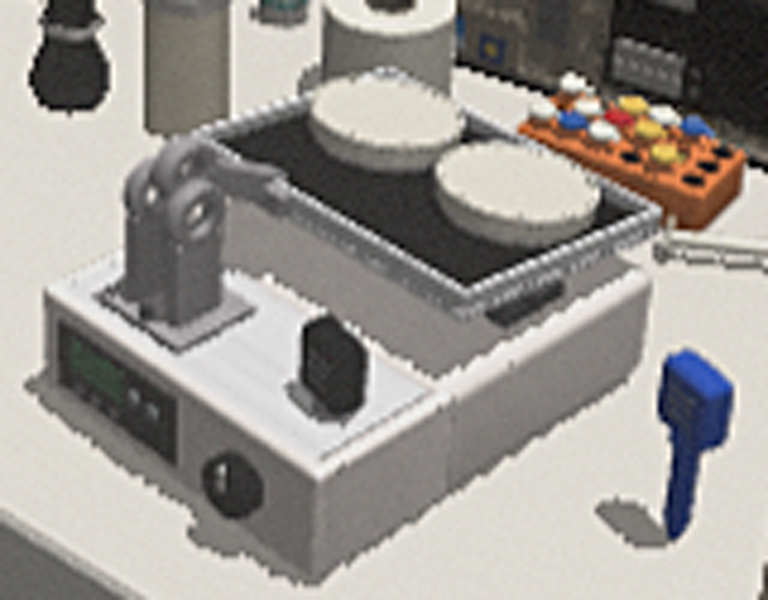

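View pics/tc.png

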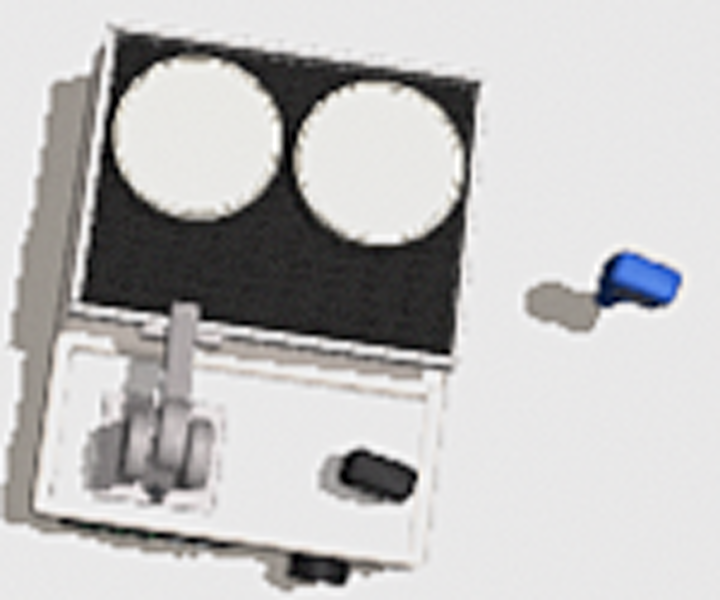

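```bash
cat > h.py <<'E'
import numpy as np, cv2
from scipy.optimize import least_squares
from scipy.spatial.transform import Rotation as R
from bench import ctrl
def proj(n,P):
    c=ctrl.calibration(n);T=np.linalg.inv(c["extrinsics"]);f=240/np.tan(np.radians(c["fovy"]/2))
    q=np.atleast_2d(P)@T[:3,:3].T+T[:3,3]
    return q[:,:2]/q[:,2:]*f+[c["cx"],c["cy"]]
def back(n,uv,z):
    c=ctrl.calibration(n);E=c["extrinsics"];f=240/np.tan(np.radians(c["fovy"]/2))
    d=E[:3,:3]@[(uv[0]-c["cx"])/f,(uv[1]-c["cy"])/f,1]
    return E[:3,3]+d*(z-E[2,3])/d[2]
def tray(P,t): # level tray points (mm, rocker frame) -> tilted by t
    P=np.array(P,float);o=np.array([35,0,66.]);d=P-o
    return o+R.from_rotvec([0,t,0]).apply(d)   # +t about y lifts -x side
def world(p,P): return np.array([p[0],p[1],0])+R.from_rotvec([0,0,p[2]]).apply(np.array(P,float)/1000)
E
cat > fit.py <<'E'
from h import *
S=lambda x,y:((x+.5)/4.8-.5+290,(y+.5)/4.8-.5+225)
T=lambda x,y:((x+.5)/4.8-.5+325,(y+.5)/4.8-.5+192)
fx=[("scene",S(318,478),(-92.5,-75,52)),("scene",S(318,585),(-92.5,-75,0)),("scene",S(44,288),(-92.5,75,52)),
("scene",S(445,392),(-27.5,-75,52)),("scene",S(200,212),(-65,15,100)),("top",T(427,570),(-92.5,-75,52)),("top",T(34,512),(-92.5,75,52))]
tr=[("scene",S(466,298),(-22,-72,86)),("scene",S(662,210),(92,-72,86)),("scene",S(388,68),(92,72,86)),
("top",T(450,360),(-22,-72,86)),("top",T(72,312),(-22,72,86)),("top",T(110,28),(92,72,86)),("top",T(481,83),(92,-72,86))]
def res(p):
    return np.concatenate([proj(n,world(p,tray(P,p[3]) if k else P))[0]-uv for k,L in((0,fx),(1,tr)) for n,uv,P in L])
s=least_squares(res,[.5,-.2,-.1,.15],loss="soft_l1")
print(s.x.round(4));print(res(s.x).reshape(-1,2).round(1))
for nm,P in dict(park=(-61.5,-50,52),mouth=(-65,15,100)).items(): print(nm,world(s.x,P).round(4))
print("rim",world(s.x,tray((-20.5,-35,86),s.x[3])).round(4),"level",world(s.x,(-20.5,-35,86)))
p=s.x
np.save("pose.npy",p)
for n,o,sh,out in(("scene",(290,225),(125,160),"a"),("top",(325,192),(125,150),"b")):
    im=cv2.imread(f"pics/{n}0.png")[o[1]:o[1]+125,o[0]:o[0]+sh[1]]
    im=cv2.resize(im,None,fx=4.8,fy=4.8)
    def pl(P,c):
        q=((proj(n,world(p,P))-o+.5)*4.8-.5).round().astype(int);cv2.polylines(im,[q],True,c,1)
    a=np.linspace(0,6.28,25)[:-1]
    for z in(0,52): pl([(-92.5,-75,z),(-92.5,75,z),(92.5,75,z),(92.5,-75,z)],(0,0,255))
    pl(tray([(-22,-72,86),(-22,72,86),(92,72,86),(92,-72,86)],p[3]),(0,255,0))
    pl(np.c_[-65+6.5*np.cos(a),15+0*a,100+6.5*np.sin(a)],(255,0,255))
    pl(tray(np.c_[-65+6.5*np.cos(a),25+0*a,100+6.5*np.sin(a)],p[3]),(0,255,255))
    for h in(0,13,-13,22,-22):
        pass
    cy=np.radians(-101) # handle direction in world, guess
    for z in(56,84):
        c=world(p,(-61.5,-50,z)); u=np.array([np.cos(HY:=np.radians(-112)),np.sin(HY),0]);v=np.array([-u[1],u[0],0])
        Q=[c+i*.013*u+j*.007*v for i,j in((1,1),(1,-1),(-1,-1),(-1,1))]
        q=((proj(n,Q)-o+.5)*4.8-.5).round().astype(int);cv2.polylines(im,[q],True,(255,255,0),1)
    cv2.imwrite(f"pics/ov_{out}.png",im)
a=cv2.imread("pics/ov_a.png");b=cv2.imread("pics/ov_b.png")
cv2.imwrite("pics/ov.png",cv2.resize(np.hstack([a[100:,:500],b[:500,20:480].repeat(1,0)]),(800,417)) if 0 else np.hstack([a[120:520,40:430],b[200:600,60:450]]))
E
python3 fit.py
```

```text
[ 0.5329 -0.1456 -0.1185  0.1177]
[[ 0.6  0.4]
 [-0.6  2.1]
 [-0.5 -0.2]
 [ 1.   1.9]
 [ 0.6  2. ]
 [-1.3  0.2]
 [-1.8  0.4]
 [ 0.3 -0.5]
 [ 0.6 -0.1]
 [ 0.2 -0.2]
 [ 0.9  1.6]
 [-1.9 -0. ]
 [-1.5 -1.5]
 [ 0.2 -1.9]]
park [ 0.4659 -0.188   0.052 ]
mouth [ 0.4701 -0.1231  0.1   ]
rim [ 0.5111 -0.1783  0.0924] level [ 0.5084166  -0.17797758  0.086     ]
```

View pics/ov.png

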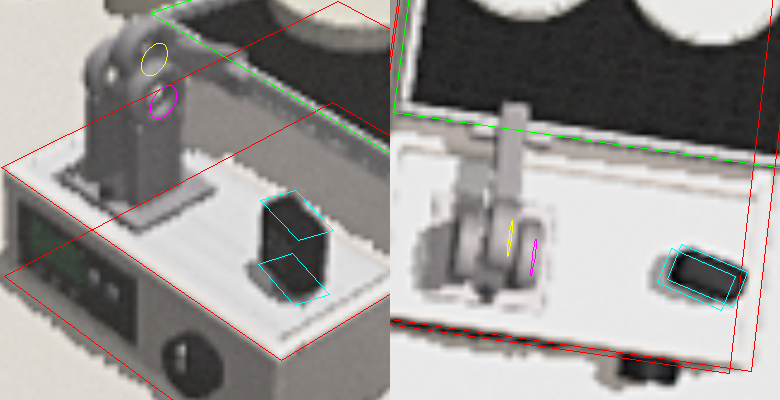

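```bash
cat >> h.py <<'E'
Z=np.array([0,0,1.])
def ori(tz,jaw):
    "rotvec with tool z = tz, tool y = jaw"
    tz=np.array(tz,float);tz/=np.linalg.norm(tz);y=np.array(jaw,float);y-=tz*(y@tz);y/=np.linalg.norm(y)
    return R.from_matrix(np.c_[np.cross(y,tz),y,tz]).as_rotvec()
def tcp(g,rv,d=.155): return np.array(g)-d*R.from_rotvec(rv).as_matrix()[:,2]
def tilt(az,tau): # tool z leaning toward azimuth az by tau from straight down
    return np.array([np.sin(tau)*np.cos(az),np.sin(tau)*np.sin(az),-np.cos(tau)])
E
python3 - <<'E'
from h import *
d=np.radians
for n,uv in dict(edge=(270,328),bottle=(192,236),can=(223,218),thing=(266,220),blue=(450,256)).items(): print(n,back("top",uv,0).round(3))
for n,uv in dict(column_foot=(328,250),bot=(253,240),can=(280,242)).items(): print(n,back("scene",uv,0).round(3))
print("columntop z .2/.15",back("top",(278,180),.2),back("top",(278,180),.15))
p=np.load("pose.npy");g=world(p,(-61.5,-50,76))
print("start",ctrl.sense()["joints"].round(2))
for t in(30,45,55,65,75):
  for s in(1,-1):
    az=d(-22);j=s*np.array([-np.sin(az),np.cos(az),0]);rv=ori(tilt(az,d(t)),j)
    q=ctrl.solve_ik(tcp(g,rv),rv);print("pick",t,s,None if q is None else np.round(q,2))
for t in(60,45,35,25):
 for az in(-22,0,-45,30,60):
  for G in((.48,.03),(.44,.0),(.46,.1)):
   for s in(1,-1):
    a=d(az);j=s*np.array([-np.sin(a),np.cos(a),0]);rv=ori(tilt(a,-d(t)),j)
    q=ctrl.solve_ik(tcp((*G,.015),rv),rv)
    if q is not None: print("lay",t,az,G,s,np.round(q,2))
E
```

```text
edge [0.394 0.051 0.   ]
bottle [0.566 0.209 0.   ]
can [0.603 0.151 0.   ]
thing [0.601 0.067 0.   ]
blue [ 0.539 -0.291  0.   ]
column_foot [0.643 0.034 0.   ]
bot [0.56  0.194 0.   ]
can [0.595 0.14  0.   ]
columntop z .2/.15 [0.63059687 0.02864494 0.2       ] [0.64338293 0.03301098 0.15      ]
start [ 1.2   0.34  1.52 -0.    1.28 -0.15]
pick 30 1 None
pick 30 -1 None
pick 45 1 [-0.65  0.51  2.41  2.8   0.57  1.68]
pick 45 -1 [-0.65  0.51  2.41  2.8   0.57 -1.47]
pick 55 1 [-0.68  0.66  2.52  2.85  1.    1.56]
pick 55 -1 [-0.68  0.66  2.52  2.85  1.   -1.58]
pick 65 1 [-0.71  0.88  2.59  2.84  1.46  1.46]
pick 65 -1 [-0.71  0.88  2.59  2.84  1.46 -1.68]
pick 75 1 [-0.74  1.13  2.62  2.78  1.88  1.36]
pick 75 -1 [-0.74  1.13  2.62  2.78  1.88 -1.78]
lay 60 -22 (0.48, 0.03) 1 [-0.2   1.12  1.15  0.17  1.9  -1.42]
lay 60 -22 (0.48, 0.03) -1 [-0.2   1.12  1.15  0.17  1.9   1.72]
lay 60 -22 (0.44, 0.0) 1 [-0.25  1.07  1.29  0.12  1.82 -1.48]
lay 60 -22 (0.44, 0.0) -1 [-0.25  1.07  1.29  0.12  1.82  1.67]
lay 60 -22 (0.46, 0.1) 1 [-0.1   1.09  1.24  0.25  1.84 -1.36]
lay 60 -22 (0.46, 0
[... 6501 characters left out ...]
18 -1.94]
lay 25 30 (0.48, 0.03) -1 [ 0.03  0.78  1.58 -0.22  1.18  1.2 ]
lay 25 30 (0.44, 0.0) 1 [-0.03  0.73  1.71 -0.25  1.1  -1.96]
lay 25 30 (0.44, 0.0) -1 [-0.03  0.73  1.71 -0.25  1.1   1.18]
lay 25 30 (0.46, 0.1) 1 [ 0.15  0.77  1.59 -0.17  1.19 -1.85]
lay 25 30 (0.46, 0.1) -1 [ 0.15  0.77  1.59 -0.17  1.19  1.29]
lay 25 60 (0.48, 0.03) 1 [ 0.11  0.73  1.69 -0.41  1.03 -2.24]
lay 25 60 (0.48, 0.03) -1 [ 0.11  0.73  1.69 -0.41  1.03  0.9 ]
lay 25 60 (0.44, 0.0) 1 [ 0.06  0.68  1.82 -0.45  0.94 -2.23]
lay 25 60 (0.44, 0.0) -1 [ 0.06  0.68  1.82 -0.45  0.94  0.91]
lay 25 60 (0.46, 0.1) 1 [ 0.24  0.74  1.68 -0.36  1.06 -2.15]
lay 25 60 (0.46, 0.1) -1 [ 0.24  0.74  1.68 -0.36  1.06  0.99]
```

```bash
cat >> h.py <<'E'
p=np.load("pose.npy"); ry=R.from_rotvec([0,0,p[2]]).apply([0,1,0]); TR=ctrl.tip_reach
down=lambda jaw: ori([0,0,-1],jaw)
def st(m=""):
    s=ctrl.sense();print(m,"t",round(s["time_s"],2),"pos",s["eef_pos"].round(4),"F",s["ft_force"].round(1),"w",round(s["gripper_width"],4),"ff",round(s["finger_force"],1),"q",s["joints"].round(2));return s
E
python3 - <<'E'
from h import *
rv=down(-ry)
print(R.from_rotvec(ctrl.sense()["ee_rot"]).as_matrix()[:,1])
rim=world(p,(-25,-35,0))
ctrl.movep([.26,.26,.42],rv);st()
ctrl.grip(0.0)
ctrl.movep([rim[0]-.05,rim[1],.36],rv)
ctrl.movep([rim[0],rim[1],.125+TR],rv);st("above")
ctrl.move_straight([rim[0],rim[1],.097+TR],v=.08);st("near")
for z in(.093,.090,.088,.0868,.0862):
    ctrl.move_straight([rim[0],rim[1],z+TR],v=.03);st(z)
ctrl.move_straight([rim[0],rim[1],.16+TR],v=.15)
ctrl.movep([.36,.1,.42],rv);st("clear")
ims=[]
for n,o in(("scene",(300,235)),("top",(330,225))):
    im=ctrl.capture(n)[:,:,::-1];cv2.imwrite(f"pics/{n}1.png",im)
    ims.append(cv2.resize(im[o[1]:o[1]+90,o[0]:o[0]+85],None,fx=4.7,fy=5.5*4.7/5.5,interpolation=cv2.INTER_CUBIC))
cv2.imwrite("pics/press.png",np.hstack(ims))
E
```

```text
[ 0.22192433  0.97506292 -0.0013761 ]
 t 2.17 pos [0.26   0.2602 0.42  ] F [ 0.  -0.4  0.3] w 0.085 ff 0.0 q [0.58 0.03 1.87 0.   1.24 2.26]
above t 5.11 pos [ 0.5042 -0.1764  0.2978] F [0.4 0.4 0.1] w 0.0003 ff 0.0 q [-0.48  0.47  1.65 -0.    1.03  1.21]
near t 5.61 pos [ 0.5039 -0.1776  0.2711] F [ 0.4 -0.2 -0.4] w 0.0001 ff 0.0 q [-0.48  0.5   1.68 -0.    0.96  1.21]
0.093 t 5.89 pos [ 0.5039 -0.1775  0.2665] F [0.2 0.  0.3] w -0.0001 ff 0.0 q [-0.48  0.51  1.68  0.    0.95  1.21]
0.09 t 6.14 pos [ 0.5038 -0.1775  0.2635] F [-1.  -0.9  3. ] w -0.0002 ff 0.9 q [-0.48  0.51  1.68 -0.    0.94  1.21]
0.088 t 6.39 pos [ 0.5038 -0.1775  0.2615] F [-2.6 -0.6  3.4] w -0.0001 ff 1.5 q [-0.48  0.52  1.69 -0.    0.94  1.21]
0.0868 t 6.64 pos [ 0.5038 -0.1774  0.2603] F [-3.4 -0.3  4.5] w -0.0001 ff 2.0 q [-0.48  0.52  1.69 -0.    0.94  1.21]
0.0862 t 6.89 pos [ 0.5037 -0.1774  0.2596] F [-4.5 -0.3  5.2] w 0.0 ff 2.7 q [-0.48  0.52  1.69 -0.    0.94  1.21]
clear t 8.77 pos [0.3606 0.0996 0.4197] F [ 0.9 -0.1 -0.1] w 0.0002 ff 0.0 q [ 0.06  0.05  1.86 -0.    1.24  1.75]
```

View pics/press.png

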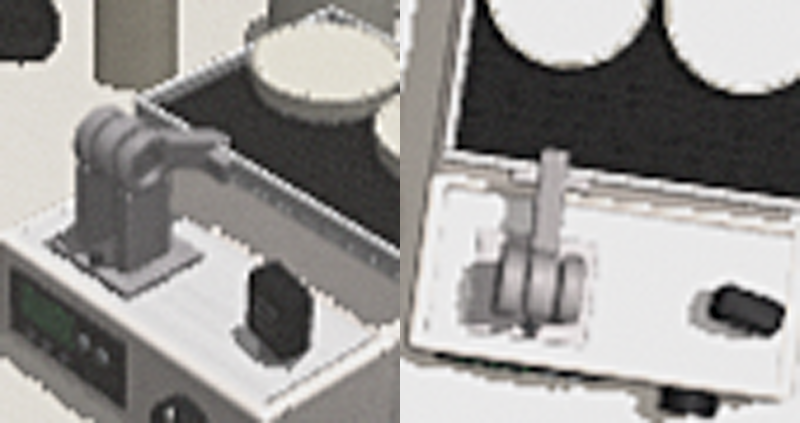

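```bash
cat > plan.py <<'E'
from h import *
d=np.radians
AZ=d(-22);C=world(p,(-61.5,-50,74))
def mk(az,t,s): # t>0 leaning forward
    return ori(tilt(az,d(t)),s*np.array([-np.sin(az),np.cos(az),0]))
E
python3 - <<'E'
from plan import *
for t in(45,50,55):
  for s in(1,-1):
    rv=mk(AZ,t,s);tz=R.from_rotvec(rv).as_matrix()[:,2];b=tcp(C,rv,.163)
    print(t,s)
    for nm,x in dict(pre_hi=b-.05*tz+[0,0,.1],pre=b-.05*tz,pick=b,lift=b+[0,0,.08],lift2=b+[0,0,.14]).items():
        q=ctrl.solve_ik(x,rv);print("  ",nm,x.round(3),None if q is None else q.round(2))
    for az in(-60,-45,-75):
        rl=mk(d(az),t-90,s);L=np.array([.45,.06,.009])
        for h in(0,.1):
            q=ctrl.solve_ik(tcp(L+[0,0,h],rl,.163),rl);print("   lay",az,h,None if q is None else q.round(2))
E
```

```text
45 1
   pre_hi [ 0.326 -0.132  0.325] None
   pre [ 0.326 -0.132  0.225] [-0.69  0.34  2.49  2.68  0.5   1.76]
   pick [ 0.359 -0.145  0.189] [-0.65  0.49  2.43  2.79  0.57  1.68]
   lift [ 0.359 -0.145  0.269] [-0.65  0.23  2.35  2.41  0.28  2.1 ]
   lift2 [ 0.359 -0.145  0.329] None
   lay -60 0 [-0.36  0.85  1.66  0.48  1.32 -1.17]
   lay -60 0.1 [-0.36  0.68  1.64  0.47  1.49 -1.08]
   lay -45 0 [-0.28  0.89  1.55  0.35  1.43 -1.25]
   lay -45 0.1 [-0.28  0.73  1.52  0.35  1.6  -1.18]
   lay -75 0 [-0.43  0.81  1.79  0.63  1.19 -1.13]
   lay -75 0.1 [-0.43  0.63  1.77  0.59  1.36 -1.  ]
45 -1
   pre_hi [ 0.326 -0.132  0.325] None
   pre [ 0.326 -0.132  0.225] [-0.69  0.34  2.49  2.68  0.5  -1.38]
   pick [ 0.359 -0.145  0.189] [-0.65  0.49  2.43  2.79  0.57 -1.46]
   lift [ 0.359 -0.145  0.269] [-0.65  0.23  2.35  2.41  0.28 -1.05]
   lift2 [ 0.359 -0.145  0.329] None
   lay -60 0 [-0.36  0.85  1.66  0.48  1.32  1.97]
   lay -60 0.1 [-0.36  0.68  1.64  0.47  1.49  2.06]
   lay -45 0 [-0.28  0.89  1.55  0.35  1.43  1.9 ]
   lay -45 0.1 [-0.28  0.73  1.52  0.35  1.6   1.96]
   lay 
[... 1988 characters left out ...]
0.37  0.54  1.8   0.51  1.23 -0.91]
55 -1
   pre_hi [ 0.304 -0.123  0.296] [-0.75  0.09  2.52  2.47  0.49 -1.17]
   pre [ 0.304 -0.123  0.196] [-0.75  0.56  2.64  2.79  1.01 -1.59]
   pick [ 0.342 -0.138  0.167] [-0.69  0.65  2.54  2.85  1.01 -1.59]
   lift [ 0.342 -0.138  0.247] [-0.69  0.33  2.48  2.72  0.65 -1.41]
   lift2 [ 0.342 -0.138  0.307] [-0.69  0.12  2.41  2.47  0.41 -1.12]
   lay -60 0 [-0.31  0.76  1.74  0.44  1.16  2.03]
   lay -60 0.1 [-0.31  0.6   1.69  0.41  1.35  2.12]
   lay -45 0 [-0.24  0.8   1.64  0.32  1.26  1.93]
   lay -45 0.1 [-0.24  0.64  1.6   0.3   1.45  1.99]
   lay -75 0 [-0.37  0.72  1.85  0.57  1.04  2.1 ]
   lay -75 0.1 [-0.37  0.54  1.8   0.51  1.23  2.23]
```

```bash
python3 - <<'E'
from plan import *
rv=mk(AZ,55,1);tz=R.from_rotvec(rv).as_matrix()[:,2];b=tcp(C,rv,.163)
ctrl.grip(.05)
ctrl.movep(b-.05*tz+[0,0,.1],rv);st("prehi")
ctrl.move_straight(b-.05*tz,v=.15);st("pre")
ctrl.move_straight(b,v=.1);st("at")
ctrl.grip(0,50);s=st("grip")
if s["gripper_width"]<.02: print("BAD");raise SystemExit
ctrl.move_straight(b+[0,0,.06],v=.06);st("lift")
ctrl.move_straight(b+[0,0,.14],v=.15);st("lift2")
rl=mk(d(-60),-35,1);L=np.array([.45,.06,.009])
print([None if q is None else q.round(2) for q in[ctrl.solve_ik(tcp(L+[0,0,.18],rl,.163),rl)]])
cv2.imwrite("pics/lift.png",ctrl.capture("scene")[150:400,220:500,::-1])
E
```

```text
prehi t 11.52 pos [ 0.3044 -0.1226  0.2964] F [-0.2 -0.5 -0.3] w 0.05 ff 0.0 q [-0.75  0.09  2.52  2.47  0.49  1.97]
pre t 12.33 pos [ 0.3043 -0.1226  0.1963] F [-0.1 -0.5 -0.2] w 0.0496 ff 0.0 q [-0.75  0.56  2.64  2.79  1.01  1.55]
at t 12.98 pos [ 0.3419 -0.1377  0.1678] F [0.5 1.9 0.8] w 0.0501 ff 0.0 q [-0.69  0.65  2.54  2.85  1.01  1.55]
grip t 13.32 pos [ 0.3419 -0.1379  0.1678] F [-1.7  0.8  4. ] w 0.0248 ff 50.7 q [-0.69  0.65  2.54  2.85  1.01  1.55]
lift t 14.47 pos [ 0.3421 -0.138   0.2272] F [ 0.3 -0.3 -0.5] w 0.0249 ff 50.4 q [-0.69  0.41  2.5   2.77  0.74  1.67]
lift2 t 15.15 pos [ 0.3419 -0.1379  0.307 ] F [-0.3  0.9 -1.1] w 0.0251 ff 50.4 q [-0.69  0.12  2.41  2.47  0.41  2.02]
[array([-0.31,  0.49,  1.62,  0.4 ,  1.52, -0.95])]
```

View pics/lift.png

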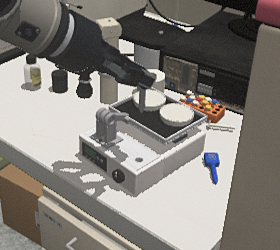

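```bash
python3 - <<'E'
from plan import *
a=d(-60);rl=mk(a,-27,1);L=np.array([.45,.06,0.])
ctrl.movep(tcp(L+[0,0,.18],rl,.163),rl);st("hover")
ctrl.move_straight(tcp(L+[0,0,.03],rl,.163),v=.15);st("30")
for z in np.arange(.024,.0075,-.0015):
    ctrl.move_straight(tcp(L+[0,0,z],rl,.163),v=.05);s=ctrl.sense()
    if s["ft_force"][2]>3: break
st(z)
ctrl.grip(.05);st("open")
b=tcp(L+[0,0,z],rl,.163);tz=R.from_rotvec(rl).as_matrix()[:,2]
ctrl.move_straight(b-.1*tz,v=.2)
ctrl.movep([.36,-.12,.40],down(-ry))
ims=[]
for n in("scene","top"):
    im=ctrl.capture(n)[:,:,::-1];cv2.imwrite(f"pics/{n}2.png",im)
    c=proj(n,L)[0].astype(int);print(n,c,"origin",c-(40,40))
    ims.append(cv2.resize(im[c[1]-40:c[1]+40,c[0]-40:c[0]+40],None,fx=5,fy=5,interpolation=cv2.INTER_CUBIC))
cv2.imwrite("pics/laid.png",np.hstack(ims));st("end")
E
```

```text
hover t 17.68 pos [ 0.4869 -0.0041  0.3251] F [0.3 0.5 0. ] w 0.0248 ff 50.3 q [-0.26  0.43  1.67  0.33  1.4  -0.9 ]
30 t 18.82 pos [ 0.4873 -0.0041  0.1759] F [-0.4 -0.5 -0.9] w 0.0248 ff 50.3 q [-0.26  0.66  1.79  0.38  1.07 -1.03]
0.01199999999999999 t 21.09 pos [ 0.4871 -0.0042  0.1579] F [-0.1 -1.2  8.1] w 0.0247 ff 53.9 q [-0.26  0.69  1.8   0.38  1.03 -1.05]
open t 21.46 pos [ 0.487  -0.0041  0.1571] F [ 0.3  1.2 -0.3] w 0.0502 ff 0.0 q [-0.26  0.69  1.8   0.38  1.03 -1.05]
scene [256 282] origin [216 242]
top [266 298] origin [226 258]
end t 24.07 pos [ 0.3601 -0.12    0.3997] F [-0.7  0.2  0.3] w 0.05 ff 0.0 q [-0.52  0.08  1.89  0.    1.18  1.16]
```

View pics/laid.png

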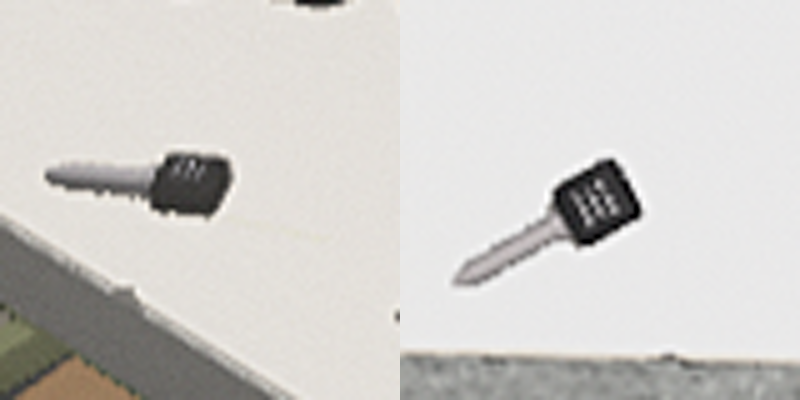

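```bash
python3 - <<'E'
from plan import *
T=lambda x,y:((x+.5)/5-.5+226,(y+.5)/5-.5+258);S=lambda x,y:((x+.5)/5-.5+216,(y+.5)/5-.5+242)
for n,F,h,t,co in(("top",T,(599,203),(454,283),(562,222)),("scene",S,(197,181),(46,177),(154,182))):
    off=(400,0) if n=="top" else (0,0)
    f=lambda a:F(a[0]-off[0],a[1])
    H=back(n,f(h),.010);N=back(n,f(t),.007);c=back(n,f(co),.007);v=N-H
    print(n,"H",H.round(4),"N",N.round(4),"len",np.linalg.norm(v).round(4),"az",np.degrees(np.arctan2(v[1],v[0])).round(1),"collar",c.round(4))
nz=ry
for z,pos in(("grasp",[.45,.06,.18]),("pre",[*world(p,(-65,-70,0))[:2],.27]),("in",[*world(p,(-65,-3,0))[:2],.27])):
  for az in (120,83.2):
   for s in(1,-1):
    a=d(az);rv=down(s*np.array([-np.sin(a),np.cos(a),0]));q=ctrl.solve_ik(pos,rv);print(z,az,s,None if q is None else q.round(2))
E
```

```text
top H [0.4494 0.0608 0.01  ] N [0.4182 0.1146 0.007 ] len 0.0623 az 120.1 collar [0.442  0.0748 0.007 ]
scene H [0.4503 0.0625 0.01  ] N [0.414  0.1137 0.007 ] len 0.0629 az 125.3 collar [0.441  0.0784 0.007 ]
grasp 120 1 [-0.04  0.55  1.97 -0.    0.62  2.58]
grasp 120 -1 [-0.04  0.55  1.97 -0.    0.62 -0.56]
grasp 83.2 1 [-0.04  0.55  1.97  0.    0.62 -3.06]
grasp 83.2 -1 [-0.04  0.55  1.97  0.    0.62  0.08]
pre 120 1 [-0.58  0.46  1.76 -0.    0.92  2.04]
pre 120 -1 [-0.58  0.46  1.76 -0.    0.92 -1.1 ]
pre 83.2 1 [-0.58  0.46  1.76  0.    0.92  2.68]
pre 83.2 -1 [-0.58  0.46  1.76  0.    0.92 -0.46]
in 120 1 [-0.45  0.44  1.8  -0.    0.9   2.17]
in 120 -1 [-0.45  0.44  1.8  -0.    0.9  -0.97]
in 83.2 1 [-0.45  0.44  1.8   0.    0.9   2.81]
in 83.2 -1 [-0.45  0.44  1.8   0.    0.9  -0.33]
```

```bash
python3 - <<'E'
from plan import *
from scipy.optimize import least_squares
# top-only refit of x,y,yaw with level tray in top1 and base corners in top0
exec(open("fit.py").read().split("def res")[0].replace("from h import *",""))
L=[x for x in fx if x[0]=="top"]; 
P1=lambda x,y:((x-400+.5)/4.7-.5+330,(y+.5)/4.7-.5+225)
tl=[x for x in tr if x[0]=="top"]
r=lambda q:np.concatenate([proj("top",world(q,X))[0]-uv for _,uv,X in L]+[proj("top",world(q,tray(X,.115)))[0]-uv for _,uv,X in tl])
s=least_squares(r,p[:3]);print(s.x.round(4),p.round(4),r(s.x).round(1))
for nm,q in(("old",p),("top",s.x)):
    print(nm,"mouth",world(q,(-65,15,100)).round(4),"park",world(q,(-61.5,-50,52)).round(4))
im=cv2.imread("pics/top1.png")
im=cv2.resize(im[235:300,340:425],None,fx=9,fy=9,interpolation=cv2.INTER_CUBIC)
a=np.linspace(0,2*np.pi,40)
for q,c in((p,(0,0,255)),(s.x,(0,200,0))):
    for y in(15,23,37,45):
        uv=((proj("top",world(q,np.c_[-65+12*np.cos(a),y+0*a,100+12*np.sin(a)]))-(340,235)+.5)*9-.5).astype(int)
        cv2.polylines(im,[uv],True,c,1)
cv2.imwrite("pics/fork.png",im)
E
```

```text
[ 0.5327 -0.1472 -0.1148] [ 0.5329 -0.1456 -0.1185  0.1177] [-0.3  0.3 -0.8  0.7  1.8  1.7 -1.   0.3 -0.8 -1.2  1.  -2. ]
old mouth [ 0.4701 -0.1231  0.1   ] park [ 0.4659 -0.188   0.052 ]
top mouth [ 0.4698 -0.1249  0.1   ] park [ 0.4659 -0.1899  0.052 ]
```

View pics/fork.png

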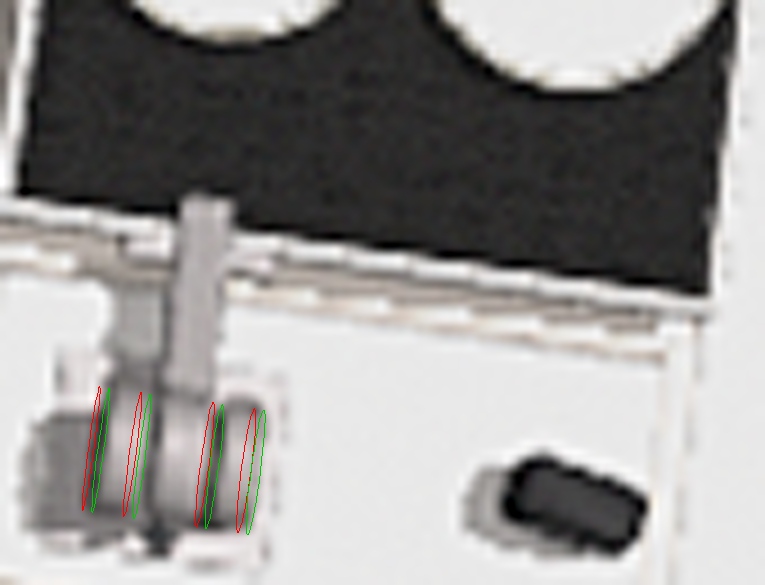

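```bash
cat > ins.py <<'E'
from plan import *
pr=np.array([.5335,-.147,-.117]); ax=R.from_rotvec([0,0,pr[2]]).apply([0,1,0]); lx=np.array([ax[1],-ax[0],0])
jaw=lambda az:-np.array([-np.sin(az),np.cos(az),0])
rin=down(jaw(np.arctan2(ax[1],ax[0])))
ZT=.1704
def pos(y,ox=0,oz=0): # handle centre at rocker y (mm); offsets in m
    w=world(pr,(-65,y,100));return w+lx*ox+Z*(oz+ZT)
E
python3 - <<'E'
from ins import *
H=np.array([.449,.061,0]);rv=down(jaw(d(120)))
ctrl.movep(H+[0,0,.25],rv)
ctrl.move_straight(H+[0,0,.1774],v=.12);st("at")
ctrl.grip(0,70);s=st("grip")
if s["gripper_width"]<.02: raise SystemExit("BAD")
ctrl.move_straight(H+[0,0,.33],v=.2);st("up")
ctrl.movep(pos(-58)+[0,0,.07],rin)
ctrl.move_straight(pos(-58),v=.12);st("pre")
for n in("scene","top"): cv2.imwrite(f"pics/{n}3.png",ctrl.capture(n)[:,:,::-1])
n=("top")
for n in("top","scene"):
    im=cv2.imread(f"pics/{n}3.png");c=proj(n,world(pr,(-65,0,100)))[0].astype(int);print(n,c)
    cv2.imwrite(f"pics/pre_{n}.png",cv2.resize(im[c[1]-30:c[1]+30,c[0]-28:c[0]+28],None,fx=7,fy=7,interpolation=cv2.INTER_CUBIC))
cv2.imwrite("pics/pre.png",np.hstack([cv2.imread("pics/pre_top.png"),cv2.imread("pics/pre_scene.png")]))
E
```

```text
at t 26.36 pos [0.4493 0.0609 0.1779] F [-0.3  0.7  0.9] w 0.0497 ff 0.0 q [-0.03  0.55  1.97 -0.    0.62 -0.56]
grip t 26.7 pos [0.4493 0.061  0.1783] F [-0.5 -0.9  5.1] w 0.024 ff 69.5 q [-0.03  0.55  1.97 -0.    0.62 -0.56]
up t 27.62 pos [0.4486 0.061  0.3292] F [ 0.3 -0.5 -1.2] w 0.024 ff 68.8 q [-0.03  0.29  1.83  0.    1.02 -0.56]
pre t 29.36 pos [ 0.4625 -0.1967  0.2709] F [-0.6  0.1 -0.2] w 0.0239 ff 68.8 q [-0.55  0.45  1.77  0.    0.92 -0.44]
top [376 287]
scene [338 274]
```

View pics/pre.png

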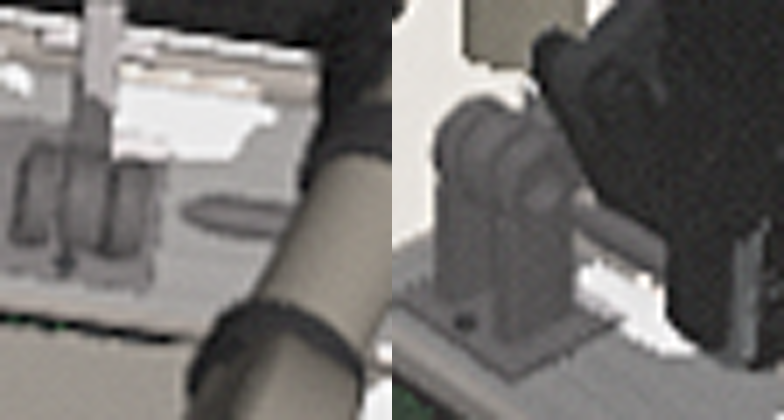

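```bash
python3 - <<'E'
from ins import *
f0=ctrl.sense()["ft_force"];ox=oz=0.;y=-58
while y<2:
    y+=2.5
    ctrl.move_straight(pos(y,ox,oz),v=.04)
    f=ctrl.sense()["ft_force"]-f0;fa,fl,fz=f@ax,f@lx,f[2]
    if max(abs(fa),abs(fl),abs(fz))>2.5: print(round(y,1),"Fa %.1f Fl %.1f Fz %.1f ox %.4f oz %.4f"%(fa,fl,fz,ox,oz))
    ox+=np.clip(fl*8e-5,-5e-4,5e-4)*(abs(fl)>2);oz+=np.clip(fz*8e-5,-5e-4,5e-4)*(abs(fz)>2)
    if fa<-18: break
st("stop");print(y,ox,oz,(ctrl.sense()["eef_pos"]-world(pr,(-65,0,0)))@ax)
E
```

```text
-38.0 Fa 0.2 Fl -2.1 Fz 4.9 ox 0.0000 oz 0.0000
-35.5 Fa -0.7 Fl -1.6 Fz 3.1 ox -0.0002 oz 0.0004
-33.0 Fa -1.5 Fl 0.4 Fz 3.1 ox -0.0002 oz 0.0006
-30.5 Fa -1.3 Fl -0.2 Fz 3.0 ox -0.0002 oz 0.0009
-3.0 Fa -8.0 Fl -1.6 Fz -0.4 ox -0.0002 oz 0.0011
-0.5 Fa -5.8 Fl -2.6 Fz 1.1 ox -0.0002 oz 0.0011
2.0 Fa -17.8 Fl -4.4 Fz -0.0 ox -0.0004 oz 0.0011
stop t 35.46 pos [ 0.4683 -0.1398  0.2717] F [ -6.4 -17.3  -0. ] w 0.0239 ff 69.0 q [-0.45  0.43  1.8  -0.01  0.91 -0.33]
2.0 -0.0007329758756239605 0.0011297091885421407 -0.0004292396277077347
```

```bash
python3 - <<'E'
from ins import *
b=ctrl.sense()["eef_pos"]
ctrl.move_straight(b-ax*.0008,v=.02)
ctrl.grip(.042);st("open")
up=lambda q:np.array([q[0],q[1],.36])
ctrl.move_straight(up(b),v=.15);ctrl.grip(0)
s0=pos(-38)+[0,0,-.003]
ctrl.move_straight(up(s0),v=.15);ctrl.move_straight(s0,v=.15)
f0=ctrl.sense()["ft_force"]
for y in np.arange(-36,-20,1.):
    ctrl.move_straight(pos(y)+[0,0,-.003],v=.04);fa=(ctrl.sense()["ft_force"]-f0)@ax
    if fa<-1.5: print(y,round(fa,1),((ctrl.sense()["eef_pos"]-world(pr,(-65,0,0)))@ax*1000).round(2))
    if fa<-18: break
q=ctrl.sense()["eef_pos"]
ctrl.move_straight(q-ax*.015,v=.1);ctrl.move_straight(up(q-ax*.015),v=.2)
ctrl.movep([.36,-.1,.42],rin)
for n in("scene","top"): cv2.imwrite(f"pics/{n}4.png",ctrl.capture(n)[:,:,::-1])
# numeric check: predicted handle silhouette at seated depth vs dark pixels in top view
g=cv2.cvtColor(cv2.imread("pics/top4.png"),cv2.COLOR_BGR2GRAY)
c=proj("top",world(pr,(-65,0,100)))[0].astype(int);w=g[c[1]-22:c[1]+22,c[0]-25:c[0]+35]
m=np.where(w<70,255,0).astype(np.uint8);k,_,stt,cen=cv2.connectedComponentsWithStats(m)
for i in range(1,k):
    if stt[i,4]>40: print("dark",stt[i],cen[i]+c-(25,22), back("top",cen[i]+c-(25,22),.107))
print("expect handle c",proj("top",world(pr,(-65,-3,107))),world(pr,(-65,-3,107)))
st("end")
E
```

```text
open t 36.08 pos [ 0.4683 -0.1403  0.2718] F [-0.4  0.4  0.5] w 0.0416 ff 0.0 q [-0.45  0.43  1.8   0.    0.91 -0.33]
-24.0 -3.8 -24.3
-23.0 -8.1 -23.91
-22.0 -11.6 -23.56
-21.0 -16.1 -23.23
dark [ 18  15  16  16 144] [376.05555556 287.61805556] [ 0.46876366 -0.13818674  0.107     ]
expect handle c [[378.50855043 287.77663598]] [ 0.46859419 -0.14239183  0.107     ]
end t 44.12 pos [ 0.3607 -0.1005  0.4191] F [0.4 0.3 1. ] w -0.0001 ff 0.0 q [-0.48  0.05  1.86 -0.    1.24 -0.36]
```

```bash
python3 -c "
from bench import ctrl
print(ctrl.sign_off())"
```

```text
the job is handed in; nothing more can be done
None
```

I levelled the tray, laid the lock pin flat on the bench, let go, took it again by the handle, and pushed it in from the right side of the fork until it met a hard stop. I signed off with the clock at about 44 s. I judged "fully home" from push forces and one top-view position check, not from a final picture, and both put the handle about 4 mm further in than my estimate. I never moved the arm near the bottle or the can, but I didn't check them afterwards.

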